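# Reload the solder feeder: push-push hatch, reel in the well, hatch relatched

### The arm

A 7-joint arm with a two-finger parallel gripper is mounted at the origin on a cart in front of the work surface, level with it; the furniture and walls round the work are solid. World frame = base frame: x ahead of the robot, y to its left, z up, the work surface at z = 0. Lengths are in m, angles in rad, forces in N, time in s.
With the tool pointing down it reaches from about 0.4 to 0.875 m from the base axis. Payload 6.5 kg.
Tool frame: the origin (TCP) lies at the very end of the fingers, on their centre line; the grasp point (between the pads) lies 19 mm behind it; z points along the fingers, y is the line along which they close (so a half turn about z gives the same grasp; the last joint's range is limited). The gripper opens to 88 mm and grips with 3 to 60 N. Pads are 18 mm wide; open, the fingers measure 123 mm over their backs; the gripper's body (75 mm by 187 mm) begins 45 mm behind the grasp point.
Start: joints at [-1.239, 0.536, -0.004, 1.538, 0.003, 1.067, -0.071], TCP at [0.252, 0.599, 0.239] pointing down, gripper open.
Joint ranges: [-2.7, 2.7], [-0.37, 2.16], [-1.27, 1.26], [0.24, 2.4], [-1.31, 4.45], [0.19, 1.91], [-2.76, 2.76]. Speed limits (rad/s): [2.39, 2.39, 3.14, 3.14, 3.14, 3.14, 3.14].

### API

Orientations are given as a unit quaternion [x, y, z, w].
In Python, from bench import ctrl gives the robot as it stands. Calls block until the motion is done:
- ctrl.goto(position, orientation): joint-space move of the TCP to a pose.
- ctrl.movel(position, frame=None, v=0.15): straight line of the TCP; frame=None keeps the orientation; v is the mean speed in m/s.
- ctrl.goto_joints(angles): joint-space move.
- ctrl.move_gripper(opening, strength=None): opening from 0.0 (shut) to 1.0 (fully open); strength is the grip in N (None keeps the last); returns when the fingers have stopped.
- ctrl.sleep(seconds).
- ctrl.inverse_kinematics(position, orientation): joint angles nearest the present ones, or None.
- ctrl.state(): the state.
- ctrl.capture(name): name is "scene" or "top" or "wrist"; returns a dict with "pixels" (400x640x3 uint8, blue, green, red), "fx", "fy", "cx", "cy" (pixels), "R" (3x3) and "t" (3): a world point X has camera coordinates R X + t. Camera axes: x right, y down, z forward; pixel columns grow to the right and rows downward; lengths in m; the calibration is good to about 2 mm. A picture is of the moment at which its call begins. There is no depth.
A pose or a line that the arm cannot do raises ctrl.IKError and nothing moves.
- ctrl.job_done(): hands the job in; it is judged then, once.
The state is a dict: "t": time; "qpos": joint angles; "qd": joint speeds; "effort": joint torques, N m; "eef_pos": TCP position; "eef_rot": TCP orientation; "force": force on the tool from outside, world axes, zero at the start; "ft_torque": the same for the moment, N m; "opening": opening from 0.0 (shut) to 1.0 (fully open); "grasp_force": force on a finger pad.
Only numpy, scipy, OpenCV 4.12 (cv2) and the standard library are available. Lean on these libraries where they do the work, as an engineer would, in place of code of your own. Each camera call takes 0.05 s, during which the arm holds its last target. There are 200 camera calls.

### The job

Load the solder reel into the wire feeder: press the round mark on the feeder's blue hatch to trip its push-push latch so that the hatch springs wide open, set the reel down flat in the white well inside, then swing the hatch shut and press the mark again until it latches and stays down by itself when let go. Go by feel when you press: the latch trips under a firm press, but its end stop must not be forced (stay below 25 N). Leave the flux jar, the parts tray and the screwdriver where they are.

Things in the scene. Friction and masses are not known exactly. Their poses are not given: they have to be found in the camera images.
- feeder: Bench solder feeder, fixed: grey case 150 (its x) x 136 (its y) x 66 mm high, blue hatch as its whole top. Origin: centre of its underside, on the counter. -x: front panel with black knob and brass outlet (sticks out 25 mm); +y: the hatch's free edge; -y: hinge side; +z up. Walls end 52 mm up; inside, an open box 140 mm in x, y from -63 to +42 mm, floor 14 mm up.
- hatch (a joint): Angle of the blue hatch (rad): latched shut 0 to 0.025, as the catch is set a little higher or lower on each machine (outer face at the mark 66 to 69 mm above the counter); less while pressed below its latched level; 1.95 fully open, leaning past upright to the -y side. A weak damped spring (1.5 N at the mark) always drives it open, within 2 s once free; it stays shut only if latched.
- press_mark (a point): Centre of the round thumb mark (31 mm) on the hatch's outer face, 108 mm from the hinge. x along hinge, y to the free edge, z outward. Push-push cam latch: press about 4 mm below the latched level, then let go: frees the hatch if latched, latches it if free. Less travel changes nothing. Resistance 6 N at the latched level, 9 to 12 N where it trips; rubber buffers from 4.4 mm add 20 N per mm.
- hatch_hinge (a point): Middle of the hinge axis, fixed in the case: 58 mm above the counter, 60 mm to the -y side of the case's centre. The axis runs along the feeder's x.
- hatch_edge (a point): Middle of the hatch's free edge, 130 mm from the hinge axis; moves with the hatch, axes as at the mark. The hatch is 152 mm wide along the hinge and 6 mm thick; its outer face lies 8 mm off the plane through the hinge axis. A black latch tongue, 32 mm wide, hangs 37 mm down inside, 20 mm in from this edge.
- well (a point): Centre of the reel well, on the feeder's inner floor (14 mm above the counter, at the case's centre). Two white arcs on its +y and -y sides, 8 mm high and 59 mm in diameter inside, locate the reel; towards the feeder's +x and -x sides the ring is open, with 43 mm free beside the reel for a finger.
- reel_centre (a point): Centre of the solder reel (half-way up): a pale spool with grey solder wire, solid round, 54 mm in diameter and 27 mm high, 0.11 to 0.22 kg, standing on the counter on a flange, axis (z) upright.
- jar_centre (a point): Centre of the flux jar, a bystander: cream jar with a green lid, 42 mm in diameter, 27 mm high.
- tray: Bystander: black magnetic parts tray with screws, 130 x 90 x 16 mm, origin at the centre of its underside.
- driver: Bystander: blue precision screwdriver lying on the counter, 134 mm long, 10 mm thick, along its y axis.
Things that resemble listed ones, but are neither listed nor needed, are in the scene too. Leave any yellow look-alike of the part that bears reel_centre alone.

How it is judged:
On the way, in this order (a step that is already met when the one before it is completed fails the run):
1. the latch is tripped and the hatch has sprung open (value of joint hatch above 1.5 rad), for 0.2 s.
2. the reel sits flat in the well and is let go, with the hatch still open (horizontal distance between reel_centre and well below 0.006 m and z of reel_centre in the frame of well below 0.0165 m and angle between reel_centre's own z axis and vertical below 0.06 rad and contact force between reel and the fingers below 0.05 N and value of joint hatch above 1.2 rad), for 0.2 s.
At the end, for the whole second after the job is handed in: The hatch is latched shut and at rest (joint between -0.02 and 0.045 rad) with nothing holding it down, and the reel lies flat inside on the floor of the well (centre within 6 mm of the well's centre, tilted less than 0.06 rad) (horizontal distance between reel_centre and well below 0.006 m and z of reel_centre in the frame of well below 0.0165 m and angle between reel_centre's own z axis and vertical below 0.06 rad and value of joint hatch between -0.02 and 0.045 rad and velocity of joint hatch between -0.05 and 0.05 rad/s); the robot touches nothing.
It fails at once if the robot presses on the feeder or its hatch with more than 25 N (contact force between feeder and the fingers above 25 N or contact force between feeder and the arm above 25 N).
It fails at once if the flux jar, the parts tray or the screwdriver is moved by more than 20 mm (distance of any of jar_centre, tray, driver from where it was at the start of the episode above 0.02 m).
It also fails if it takes over 72 s, if anything falls off the work surface, if the arm or the gripper's body presses on something with over 40 N, if the wrist force passes 120 N, or if a joint passes its speed limit or range.

## Working session

There is one attempt and no reset: what is moved stays moved. The work goes in short steps, each a Python script; the robot and the scene stay as the last script left them, time stands still between calls to the robot, and variables do not carry over. Pictures are saved under pics/ and viewed, at most 10 in all, crops included, and the job is handed in when it is done.

```bash
ls; mkdir -p pics; python3 - <<'E'
from bench import ctrl
import cv2,numpy as np,pickle
d={}
for n in("scene","top"):
    c=ctrl.capture(n); d[n]=c; cv2.imwrite(f"pics/{n}0.png",c["pixels"]); print(n,c["fx"],c["cx"],c["cy"],np.round(c["R"],3).tolist(),np.round(c["t"],3), np.round(-c["R"].T@c["t"],3))
pickle.dump(d,open("c0.pkl","wb"))
s=ctrl.state();print(s)
E
```

```text
pics
scene 429.8128422480131 320.7226989753792 199.58809612426032 [[0.608, -0.794, 0.008], [-0.291, -0.232, -0.928], [0.738, 0.562, -0.372]] [-0.37   0.215  0.822] [-0.319 -0.706  0.508]
top 506.1356437514105 319.97502566054817 203.2616372247754 [[-0.346, -0.938, 0.005], [-0.879, 0.322, -0.351], [0.328, -0.126, -0.936]] [0.102 0.46  1.581] [-0.079  0.146  1.641]
{'t': 0.1, 'qpos': array([-1.23920356,  0.53710242, -0.00445083,  1.53872201,  0.00259534,
        1.06728127, -0.07120417]), 'qd': array([-6.18053592e-04, -4.02034430e-03, -9.95656121e-04, -2.50957304e-03,
        3.52158750e-04,  3.36164082e-04,  6.09930703e-05]), 'effort': array([ 1.99391245e-03, -5.72075486e+01,  9.93472449e-01, -2.52230573e+01,
       -5.62219298e-02,  1.34121033e-02,  8.38070264e-05]), 'eef_pos': array([0.25159826, 0.59876126, 0.23793917]), 'eef_rot': array([ 1.97550449e-01,  9.80292432e-01, -7.47119280e-04, -9.88719217e-05]), 'force': array([ 0.0252782 ,  0.6757009 , -0.62853365]), 'ft_torque': array([ 0.04147649,  0.01227536, -0.01594987]), 'grasp_force': 0.0, 'opening': 0.9984540838541992}
```

View pics/top0.png

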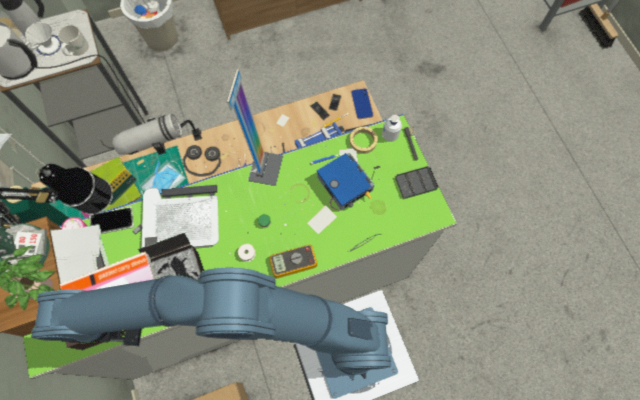

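View pics/scene0.png

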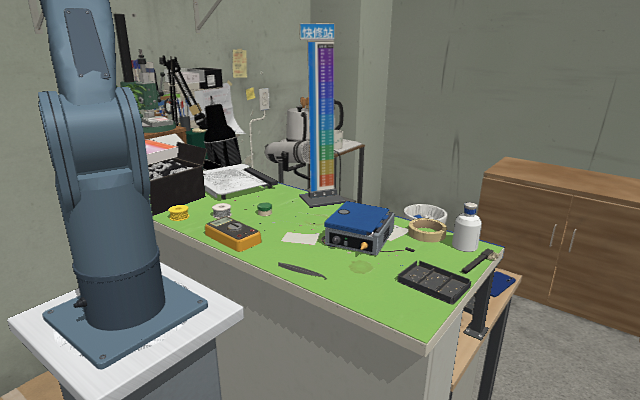

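Top view: the feeder's blue hatch is around (345,180), the jar at (263,221), a pale spool at (246,253), the tray at (417,182) and the blue screwdriver near (322,160). The scene view shows two spools: pale/grey at (222,210) and yellow at (178,212). The pale one fits the reel's description and the yellow one is the look-alike. I'll confirm this in an enlarged crop and measure.

```bash
cat > h.py <<'E'
import numpy as np,cv2
def ray(c,px,z):
    d=c["R"].T@np.array([(px[0]-c["cx"])/c["fx"],(px[1]-c["cy"])/c["fy"],1.]); o=-c["R"].T@c["t"]
    return o+d*(z-o[2])/d[2]
def proj(c,X):
    p=c["R"]@np.asarray(X,float)+c["t"]; return np.array([c["fx"]*p[0]/p[2]+c["cx"],c["fy"]*p[1]/p[2]+c["cy"]])
def blobs(m,amin):
    n,l,s,ce=cv2.connectedComponentsWithStats(m.astype(np.uint8))
    return [(ce[i],s[i],l==i) for i in range(1,n) if s[i,4]>=amin]
E
python3 - <<'E'
from h import *
import pickle
d=pickle.load(open("c0.pkl","rb"))
t=d["top"];hsv=cv2.cvtColor(t["pixels"],cv2.COLOR_BGR2HSV)
blue=(hsv[...,0]>100)&(hsv[...,0]<125)&(hsv[...,1]>150)&(hsv[...,2]>50)
blue[:,:300]=0;blue[:140]=0;blue[215:]=0
for ce,s,m in blobs(blue,60):
    print(ce,s); 
    r=cv2.minAreaRect(np.argwhere(m)[:,::-1].astype(np.float32));b=cv2.boxPoints(r)
    w=np.array([ray(t,p,0.066) for p in b]);print(b.round(1).tolist(),w.round(3).tolist(),[np.linalg.norm(w[i]-w[i-1]).round(3) for i in range(4)])
w=(hsv[...,1]<70)&(hsv[...,2]>130);w2=np.zeros_like(w);w2[235:270,230:262]=w[235:270,230:262]
for ce,s,m in blobs(w2,30):print("reel",ce,s,ray(t,ce,0.027))
print("jar",ray(t,(263,221),.027),"tray",ray(t,(417,182),.01))
a=cv2.resize(t["pixels"][140:225,300:400],None,fx=6,fy=6,interpolation=2)[:510]
s=d["scene"]["pixels"]; b=cv2.resize(s[190:230,160:280],None,fx=5,fy=5,interpolation=2)[:90*2]
b=cv2.resize(s[195:225,160:280],(600,150)); 
cv2.imwrite("pics/crop1.png",np.vstack([a[:440],b]))
E
```

```text
[344.25336164 178.72328379] [ 318  154   52   51 1413]
[[316.6000061035156, 171.0], [346.6000061035156, 149.60000610351562], [372.0, 185.3000030517578], [342.1000061035156, 206.6999969482422]] [[0.587, -0.096, 0.066], [0.627, -0.221, 0.066], [0.473, -0.253, 0.066], [0.436, -0.13, 0.066]] [np.float64(0.155), np.float64(0.132), np.float64(0.157), np.float64(0.128)]
reel [246.19230769 252.31196581] [238 244  17  18 234] [0.4086831  0.21595362 0.027     ]
reel [238.51515152 268.57575758] [230 268  20   2  33] [0.36526741 0.25554473 0.027     ]
jar [0.49285077 0.13067188 0.027     ] tray [ 0.45021782 -0.41972049  0.01      ]
```

View pics/crop1.png

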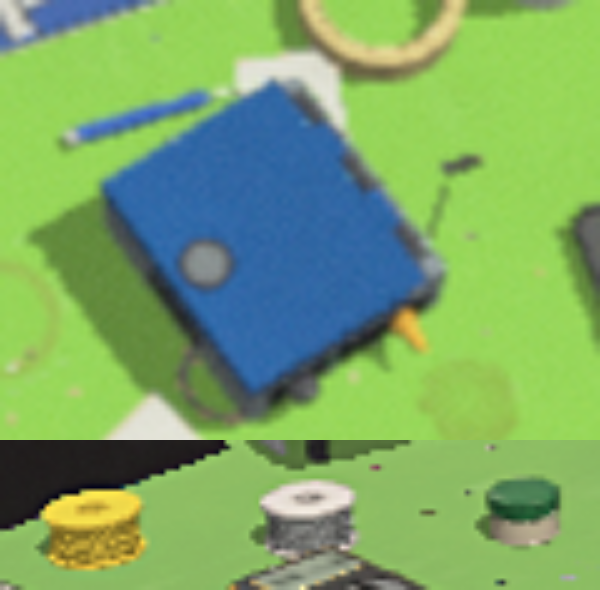

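The crop shows the mark at about top pixel (334.5,184). The hinge is on the image's right (world -y) and the front outlet faces the robot (world -x), so feeder yaw is about +0.25. The scene strip shows the yellow spool (178,212), the pale spool with grey wire (222,210), which is the reel, and the green-lidded jar (264,209). Next I'll take close wrist looks at the reel and the feeder.

```bash
cat >> h.py <<'E'
def down(psi):  # tool down, finger-closing axis at world angle psi
    a=(psi+np.pi/2)/2; return [np.cos(a),np.sin(a),0,0]
E
python3 - <<'E'
from h import *
from bench import ctrl
import pickle
d=pickle.load(open("c0.pkl","rb"))
print("reel in scene",proj(d["scene"],[.409,.216,.027]),"sign",ray(d["top"],(262,168),0),"mark",ray(d["top"],(334.5,184),.067))
def look(n):
    c=ctrl.capture("wrist");pickle.dump(c,open(n+".pkl","wb"));cv2.imwrite(f"pics/{n}.png",c["pixels"]);s=ctrl.state()
    print(n,s["t"],s["eef_pos"].round(4),s["qpos"].round(2),s["force"].round(2),"cam",(-c["R"].T@c["t"]).round(3),c["R"][2].round(2))
ctrl.goto([.36,.19,.27],down(.4));look("w_reel")
ctrl.goto([.53,-.15,.33],down(.0));look("w_feed")
a=[cv2.imread(f"pics/{n}.png") for n in("w_reel","w_feed")]
cv2.imwrite("pics/w12.png",cv2.resize(np.vstack(a),None,fx=.75,fy=.75,interpolation=cv2.INTER_AREA))
E
```

```text
reel in scene [218.95299562 206.73915528] sign [0.69261116 0.07239933 0.        ] mark [ 0.52082452 -0.13564247  0.067     ]
w_reel 1.7167 [0.3602 0.1912 0.2701] [-0.89  0.07  0.31  2.11 -0.02  0.96 -0.17] [ 0.42  0.45 -0.83] cam [0.328 0.269 0.417] [ 0.13 -0.3  -0.95]
w_feed 3.2 [ 0.5301 -0.1481  0.3296] [-0.42  0.34  0.79  1.73 -0.26  1.18  0.44] [-0.55  0.39 -0.28] cam [ 0.531 -0.064  0.477] [ 0.   -0.32 -0.95]
```

View pics/w12.png

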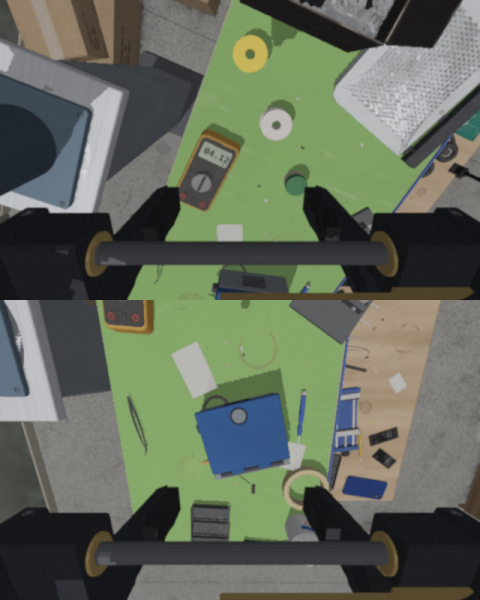

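Wrist views: the reel is at about (276,123) in the upper one, with the yellow one at (250,54) and the jar at (295,184). In the lower one the hatch is around (242,434), with the mark at (238,416) on the free-edge (world +y) side. Measuring these now.

```bash
python3 - <<'E'
from h import *
import pickle
c=pickle.load(open("w_feed.pkl","rb"));hsv=cv2.cvtColor(c["pixels"],cv2.COLOR_BGR2HSV)
m=(hsv[...,0]>100)&(hsv[...,0]<125)&(hsv[...,1]>150)&(hsv[...,2]>60);m[:,:240]=0;m[:,390:]=0;m[:110]=0;m[245:]=0
ce,s,b=max(blobs(m,200),key=lambda q:q[1][4])
h=cv2.convexHull(np.argwhere(b)[:,::-1].astype(np.int32))
q=cv2.approxPolyDP(h,6,True)[:,0];print(q.tolist())
w=np.array([ray(c,p+0.0,.067) for p in q]);print(w.round(4).tolist(),[np.linalg.norm(w[i]-w[i-1]).round(4) for i in range(len(w))],w.mean(0))
for i in range(len(w)):
    e=w[i]-w[i-1];print("edge ang",np.degrees(np.arctan2(e[1],e[0])).round(1))
hm=np.zeros(m.shape,np.uint8);cv2.fillConvexPoly(hm,h,1);hm=cv2.erode(hm,np.ones((7,7)))
for ce,s,b in blobs((hm>0)&(hsv[...,1]<110),30):print("mark",ce,s,ray(c,ce,.0675))
c=pickle.load(open("w_reel.pkl","rb"));hsv=cv2.cvtColor(c["pixels"],cv2.COLOR_BGR2HSV)
m=(hsv[...,1]<60)&(hsv[...,2]>140);k=np.zeros_like(m);k[135:195,340:400]=m[135:195,340:400]
for ce,s,b in blobs(k,100):
    p,r=cv2.minEnclosingCircle(np.argwhere(b)[:,::-1].astype(np.float32));print("reel",ce,s,p,r,ray(c,p,.027),ray(c,(p[0]+r,p[1]),.027))
E
```

```text
[[384, 209], [349, 223], [285, 230], [261, 152], [370, 126]]
[[0.6185, -0.2126, 0.067], [0.57, -0.234, 0.067], [0.4783, -0.2452, 0.067], [0.4506, -0.133, 0.067], [0.5928, -0.0991, 0.067]] [np.float64(0.1164), np.float64(0.053), np.float64(0.0924), np.float64(0.1156), np.float64(0.1462)] [ 0.54206238 -0.18474371  0.067     ]
edge ang -77.2
edge ang -156.2
edge ang -173.1
edge ang 103.9
edge ang 13.4
mark [317.97680412 154.27835052] [307 144  23  22 388] [ 0.52587164 -0.13565751  0.0675    ]
reel [367.40507246 165.69637681] [ 346  145   44   43 1380] (366.97076416015625, 164.70175170898438) 22.657520294189453 [0.41338812 0.21587151 0.027     ] [0.43999177 0.22719182 0.027     ]
```

```bash
cat >> h.py <<'E'
YAW=.234; X=np.array([np.cos(YAW),np.sin(YAW),0]); Y=np.array([-np.sin(YAW),np.cos(YAW),0]); C=np.array([.535,-.182,0.])
MARK=np.array([.524,-.1356,0])
def press(ctrl,xy,z0,fstop=14.5,zmin=.059):
    z=z0; f0=ctrl.state()["force"][2]; log=[]
    while z>zmin:
        ctrl.movel([xy[0],xy[1],z],v=.02); s=ctrl.state(); f=s["force"][2]-f0
        log.append((round(z*1e3,2),round(s["eef_pos"][2]*1e3,2),round(f,1)))
        if f>fstop: break
        z-= .0008 if f<2.5 else .0004 if f<8.5 else .00025
    return log
E
python3 - <<'E'
from h import *
from bench import ctrl
ctrl.move_gripper(0.0)
ctrl.goto([*MARK[:2],.11],down(YAW));ctrl.movel([*MARK[:2],.072],v=.1)
print(ctrl.state()["t"]);print(press(ctrl,MARK,.072));print(ctrl.state()["t"],ctrl.state()["force"])
p=MARK+.05*Y;ctrl.movel([p[0],p[1],.16],v=.3)
ctrl.sleep(.8);c=ctrl.capture("scene");cv2.imwrite("pics/s1.png",c["pixels"][150:300,240:480]);print(ctrl.state()["t"])
E
```

```text
5.9167
[(72.0, np.float64(72.52), np.float64(-0.3)), (71.2, np.float64(71.23), np.float64(-1.4)), (70.4, np.float64(70.33), np.float64(-1.3)), (69.6, np.float64(69.52), np.float64(-0.3)), (68.8, np.float64(68.74), np.float64(-1.0)), (68.0, np.float64(68.04), np.float64(-0.9)), (67.2, np.float64(67.43), np.float64(4.2)), (66.8, np.float64(67.12), np.float64(5.1)), (66.4, np.float64(66.71), np.float64(5.8)), (66.0, np.float64(66.34), np.float64(6.6)), (65.6, np.float64(65.99), np.float64(6.3)), (65.2, np.float64(65.6), np.float64(7.4)), (64.8, np.float64(65.27), np.float64(7.9)), (64.4, np.float64(64.89), np.float64(8.7)), (64.15, np.float64(64.69), np.float64(8.8)), (63.9, np.float64(64.53), np.float64(10.2)), (63.65, np.float64(64.32), np.float64(10.8)), (63.4, np.float64(63.97), np.float64(9.5)), (63.15, np.float64(63.75), np.float64(9.2)), (62.9, np.float64(63.59), np.float64(10.1)), (62.65, np.float64(63.26), np.float64(10.1)), (62.4, np.float64(63.16), np.float64(11.9)), (62.15, np.float64(63.04), np.float64(13.6)), (61.9, np.float64(62.94), np.float64(15.2))]
11.9167 [-4.41062195  1.70670955 16.17397734]
13.2833
```

View pics/s1.png

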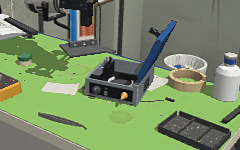

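The hatch is wide open (contact at 67.7 mm, tripped near 63.7 mm). Before grasping, I'll check where the multimeter corner lies relative to the reel.

```bash
python3 - <<'E'
from h import *
from bench import ctrl
import pickle
c=pickle.load(open("w_reel.pkl","rb"))
for p in [(320,187),(275,172),(280,280)]: print(ray(c,p,.03).round(3))
ctrl.goto_joints
for p in (-.785,.785,1.57,.3): print(p,ctrl.inverse_kinematics([.411,.216,.004],down(p)))
E
```

```text
[0.369 0.166 0.03 ]
[0.309 0.162 0.03 ]
[0.371 0.015 0.03 ]
-0.785 [-1.05162751  0.75741353  0.59604693  2.15803179 -0.9263026   0.50347443
 -0.51701386]
0.785 [-0.82131412  0.67698173  0.29752358  2.14583282 -0.50991787  0.38573294
  0.6763578 ]
1.57 [-0.73193912  0.66161968  0.18595159  2.1408436  -0.32386748  0.36498883
  1.28927886]
0.3 [-0.87635268  0.69027435  0.36713802  2.14884683 -0.61865009  0.40509859
  0.29128318]
```

```bash
python3 - <<'E'
from h import *
from bench import ctrl
R=[.411,.216]
def T(n):
    s=ctrl.state();print(n,round(s["t"],2),s["eef_pos"].round(4),round(s["opening"],3),round(s["grasp_force"],1),s["force"].round(1))
p=ctrl.state()["eef_pos"]; ctrl.goto([.45,.06,.2],down(-.3)); ctrl.move_gripper(.8)
ctrl.goto([*R,.06],down(-1.1));ctrl.movel([*R,.005],v=.1);T("a")
ctrl.move_gripper(.5,5);T("g1");ctrl.move_gripper(.8)
ctrl.movel([*R,.04],v=.15);ctrl.goto([*R,.035],down(.3));ctrl.movel([*R,.004],v=.1)
ctrl.move_gripper(.4,20);T("g2")
ctrl.movel([*R,.12],v=.2);T("lift")
ctrl.goto([.53,-.15,.33],down(YAW));T("over")
import pickle
c=ctrl.capture("wrist");pickle.dump(c,open("w_open.pkl","wb"))
cv2.imwrite("pics/open.png",cv2.resize(c["pixels"][60:360,180:480],(600,600)))
E
```

```text
a 16.77 [0.4116 0.2158 0.0055] 0.8 0.0 [-0.3 -0.5  0.2]
g1 17.17 [0.4115 0.216  0.0055] 0.604 5.0 [ 0.1 -1.3  6.7]
g2 19.84 [0.4115 0.2162 0.0044] 0.601 20.0 [ 0.4 -0.1  3.4]
lift 20.57 [0.4102 0.2159 0.1193] 0.6 20.0 [-0.1 -0.4 -1.5]
over 22.18 [ 0.5301 -0.1482  0.329 ] 0.601 20.0 [-0.3  0.5 -1.4]
```

View pics/open.png

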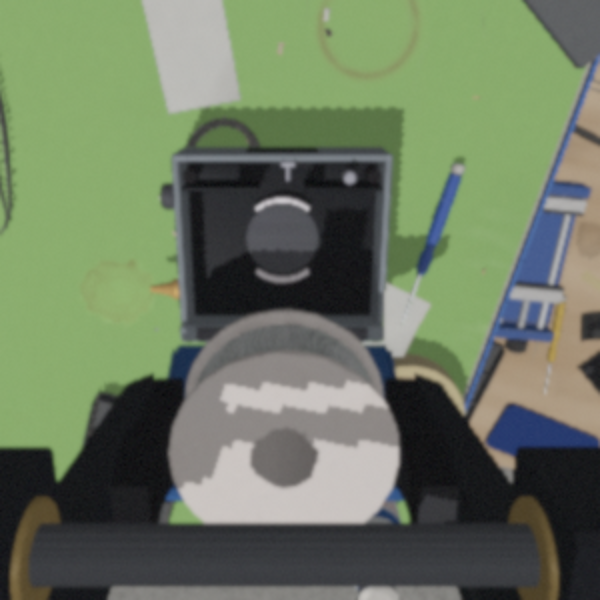

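The open view shows the reel in hand, and the well's white arcs at crop (283,203) and (283,272), which puts the well centre near full-image (321,180). The case edges are parallel to the image axes, so yaw 0.234 holds. Fitting the arcs.

```bash
python3 - <<'E'
from h import *
import pickle
from scipy.optimize import least_squares
c=pickle.load(open("w_open.pkl","rb"));g=cv2.cvtColor(c["pixels"],cv2.COLOR_BGR2GRAY)
m=np.zeros_like(g);m[152:206,295:347]=g[152:206,295:347]>105
P=[]
for ce,s,b in blobs(m,12): print(ce,s);P.append(np.argwhere(b)[:,::-1])
P=np.vstack(P)
w=np.array([ray(c,p+0.,.022) for p in P])
(r)=least_squares(lambda q:np.hypot(w[:,0]-q[0],w[:,1]-q[1])-q[2],[.535,-.182,.03],loss="soft_l1",f_scale=.002)
print(r.x,np.abs(r.fun).mean())
# rim corners on z=.052 (crop px (175,153),(392,152),(385,337),(185,338))
q=np.array([ray(c,(180+u/2,60+v/2),.052) for u,v in((175,153),(392,152))]);print(q,np.linalg.norm(q[1]-q[0]),np.arctan2(*(q[1]-q[0])[[1,0]]),q.mean(0)-.068*Y)
E
```

```text
[320.6557377  161.31967213] [307 158  28   8 122]
[320.79452055 197.95890411] [308 195  26   6  73]
[ 0.53724641 -0.18199426  0.03077005] 0.0013833424132331706
[[ 0.4516442  -0.13250689  0.052     ]
 [ 0.59347694 -0.09759981  0.052     ]] 0.14606515408231752 0.2413182652179802 [ 0.53832776 -0.18120012  0.052     ]
```

```bash
python3 - <<'E'
from h import *
from bench import ctrl
W=np.array([.5368,-.182])
def T(n):
    s=ctrl.state();print(n,round(s["t"],2),s["eef_pos"].round(4),round(s["opening"],3),round(s["grasp_force"],1),s["force"].round(1))
ctrl.goto([*W,.12],down(YAW));ctrl.movel([*W,.034],v=.1);T("in")
f0=ctrl.state()["force"][2];z=.034
while z>.0175:
    z-=.0015;ctrl.movel([*W,z],v=.04);s=ctrl.state();f=s["force"][2]-f0
    if f>3: break
T("down")
E
```

```text
in 24.1 [ 0.5373 -0.1823  0.0345] 0.601 20.0 [-0.7 -0.3 -0.6]
down 26.85 [ 0.5369 -0.1821  0.0183] 0.601 20.0 [-2.6  1.7 10.2]
```

```bash
python3 - <<'E'
from h import *
from bench import ctrl
import pickle
W=np.array([.5368,-.182])
def T(n):
    s=ctrl.state();print(n,round(s["t"],2),s["eef_pos"].round(4),round(s["opening"],3),round(s["grasp_force"],1),s["force"].round(1))
ctrl.movel([*W,.0188],v=.05);ctrl.move_gripper(.78);ctrl.sleep(.3)
ctrl.movel([*W,.12],v=.15);T("up");ctrl.goto([.53,-.15,.33],down(YAW));ctrl.move_gripper(0.)
c=ctrl.capture("wrist");pickle.dump(c,open("w_placed.pkl","wb"));T("look")
cv2.imwrite("pics/placed.png",cv2.resize(c["pixels"][110:260,230:430],(800,600)))
hsv=cv2.cvtColor(c["pixels"],cv2.COLOR_BGR2HSV)
m=np.zeros(hsv.shape[:2],bool);k=(hsv[...,1]<60)&(hsv[...,2]>120);m[140:215,285:355]=k[140:215,285:355]
for ce,s,b in blobs(m,60): print(ce,s,ray(c,ce,.041))
E
```

```text
up 28.66 [ 0.5363 -0.1816  0.1193] 0.782 0.0 [ 0.3 -0.3  0.5]
look 30.62 [ 0.53 -0.15  0.33] 0.005 0.0 [-0.3  0.2  0.3]
[320.92857143 180.55769231] [ 303  161   37   39 1092] [ 0.53693998 -0.18024175  0.041     ]
```

View pics/placed.png

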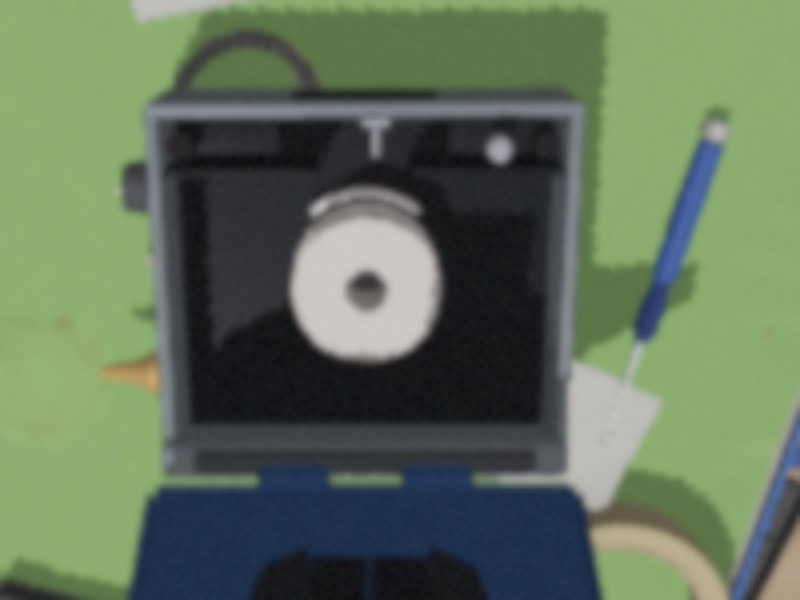

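The reel lies flat and centred: its top is at crop (366,287), and the measured centre (0.537,-0.180) is within 2 mm of the well. Before closing the hatch from behind, I'll check the white bottle near that route.

```bash
sed -i 's/C=np.array(\[.535,-.182/C=np.array([.537,-.182/;s/^MARK=.*/MARK=C+.048*Y/' h.py; python3 - <<'E'
from h import *
from bench import ctrl
import pickle
d=pickle.load(open("c0.pkl","rb"))
b=ray(d["scene"],(466,249),0);print("bottle",b.round(3),"top px",proj(d["top"],b))
for z in(.1,.13,.16,.2):print(z,proj(d["scene"],[b[0],b[1],z]).round(0),proj(d["top"],[b[0],b[1],z]).round(0))
print((C-.15*Y).round(3),(C-.15*Y+.094*X).round(3))
E
```

```text
bottle [ 0.653 -0.421  0.   ] top px [394.11165202 135.01348866]
0.1 [472. 212.] [398. 121.]
0.13 [473. 200.] [400. 117.]
0.16 [475. 189.] [401. 112.]
0.2 [478. 172.] [403. 106.]
[ 0.572 -0.328  0.   ] [ 0.663 -0.306  0.   ]
```

The bottle at (0.653,-0.421) is about 0.12 m tall, so it is below and clear of the gripper. Closing the hatch.

```bash
python3 - <<'E'
from h import *
from bench import ctrl
def T(n):
    s=ctrl.state();print(n,round(s["t"],2),s["eef_pos"].round(4),s["force"].round(1))
def P(y,z): return [*(C+y*Y)[:2],z]
ctrl.goto(P(-.155,.28),down(YAW));ctrl.movel(P(-.155,.16),v=.2);T("behind")
ctrl.movel(P(-.078,.162),v=.1);T("upright")
h=.010;r=.106
for th in np.radians([72,55,38,22,10,4.5]):
    u=np.array([np.cos(th),np.sin(th)]);n=np.array([-np.sin(th),np.cos(th)])
    p=np.array([-.060,.058])+r*u+(.008+h*np.sin(th))*n
    ctrl.movel(P(*p),v=.12);T(round(np.degrees(th)))
    if np.linalg.norm(ctrl.state()["force"])>14: print("stop");break
E
```

```text
behind 32.17 [ 0.5739 -0.3327  0.1615] [ 0.5 -0.3 -0.3]
upright 33.09 [ 0.5553 -0.2584  0.1622] [ 1.1 -1.7  1. ]
72 33.52 [ 0.5472 -0.2251  0.1644] [ 0.2 -1.1  1. ]
55 33.95 [ 0.5398 -0.1943  0.1541] [ 0.1 -0.   1.4]
38 34.38 [ 0.5334 -0.1674  0.1343] [-1.   0.2  1.6]
22 34.8 [ 0.5291 -0.1491  0.1087] [0.5 0.4 2.3]
10 35.15 [ 0.5269 -0.1405  0.0861] [-0.2  0.4  1.1]
4 35.4 [ 0.5266 -0.1384  0.0753] [-0.6  0.4  0.9]
```

```bash
python3 - <<'E'
from h import *
from bench import ctrl
print([(float(a),float(b),float(f)) for a,b,f in press(ctrl,MARK,.073,fstop=13.5)]);print(ctrl.state()["t"])
ctrl.movel([*MARK[:2],.085],v=.05);s=ctrl.state();print(s["t"],s["force"])
p=MARK+.08*Y;ctrl.movel([*p[:2],.22],v=.3)
c=ctrl.capture("scene");cv2.imwrite("pics/s2.png",c["pixels"][150:300,240:480]);print(ctrl.state()["t"])
E
```

```text
[(73.0, 73.25, -0.1), (72.2, 72.24, -0.1), (71.4, 71.44, 1.0), (70.6, 70.67, 3.3), (70.2, 70.24, 3.3), (69.8, 69.8, 2.5), (69.4, 69.38, 3.3), (69.0, 68.99, 4.0), (68.6, 68.61, 4.3), (68.2, 68.24, 4.7), (67.8, 67.84, 4.1), (67.4, 67.46, 5.1), (67.0, 67.06, 5.5), (66.6, 66.71, 5.2), (66.2, 66.34, 6.5), (65.8, 65.99, 6.9), (65.4, 65.62, 7.6), (65.0, 65.25, 7.5), (64.6, 64.85, 8.2), (64.2, 64.48, 8.5), (63.8, 64.1, 8.3), (63.4, 63.73, 9.0), (63.15, 63.5, 10.3), (62.9, 63.29, 9.1), (62.65, 63.16, 11.6), (62.4, 63.05, 13.8)]
41.9833
42.5833 [ 0.11843792  0.11521237 -0.37350015]
43.3083
```

View pics/s2.png

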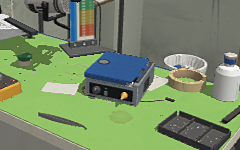

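The hatch is down in the scene view (blue top at crop (122,65)). I'll check that it stays put and then hand in.

```bash
python3 - <<'E'
from h import *
from bench import ctrl
a=cv2.imread("pics/s2.png").astype(int);ctrl.sleep(1.5)
b=ctrl.capture("scene")["pixels"][150:300,240:480].astype(int)
d=np.abs(a-b)[40:115,75:165].max(2);print((d>40).sum(),d.mean())
if (d>40).sum()<60: print(ctrl.job_done())
E
```

```text
0 0.9891851851851852
the job is handed in; nothing more can be done
None
```

The solder reel is lying flat in the well, measured within about 2 mm of its centre. The hatch is latched shut and stayed down once released, and the job was handed in at about 45 s of the 72 s allowed; pressing force peaked near 16 N, under the 25 N limit.

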